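Clamp the wing-mount blank

TASK

Clamp the laminated blank that lies on the upright bar clamp's lower jaw: press gently on the thumb rest to slide the upper jaw down the bar until its pad bears on the blank and the jaw tilts and binds, then screw the handle clockwise about half a turn more, so the blank is held firmly but not crushed. Do not shift either blank, do not knock the glue bottle or the sanding block, and let go at the end.

Things in the scene. Friction and masses are not known exactly. Their poses are not given: they have to be found in the camera images.
- clamp: fixed bar clamp standing upright on a plywood foot board (250 x 130 x 18 mm). Origin on the bench, on the bar's axis; z up, the jaws reach 110 mm from the bar along -x. Steel bar 25 (x) x 8 (y) mm, its top 185 mm above the bench. The lower jaw ends in a flat 75 x 60 mm anvil
- anvil (a point): centre of the lower jaw's flat top, 40 mm above the bench, straight below the screw
- jaw (a joint): how far the upper (sliding) jaw has been slid down the bar from its top position, m (0 to 0.07). It stays where it is left; it slides under a few N pressed on the thumb rest, and carries everything above the work
- jaw_tilt (a joint): tilt of the upper jaw, rad: 0 level; positive, its outer end lifted. Once the pad bears on the work and the jaw is pressed on, it tilts through a play of about 0.02 rad and its sleeve grips the bar: with roughly 10 to 15 N pressed on the thumb rest it has tilted and goes no farther down, and it stays bound when let go
- thumb_top (a point): centre of the flat square top (28 x 30 mm) of the thumb rest, a capped steel post standing on the upper jaw near the bar (42 mm from the bar's axis, towards the screw), the place to press straight down. The handle's axis is 68 mm farther out and its top 35 mm higher; this point is always above the top of the bar until the jaw is 50 mm down, and at most 10 mm below it then
- thumb_rest: the thumb rest itself; origin on the bar's axis at the middle of the jaw's sleeve, 85 mm below thumb_top. More than 35 N pressed on it is rough handling
- handle_top (a point): centre of the top end of the screw's upright wooden handle, a ribbed cylinder of diameter 32 mm and length 70 mm (all below this point) at the jaw's outer end; its axis is vertical, leaning up to 0.06 rad once the jaw has tilted
- screw (a joint): turn of the handle, rad, growing clockwise seen from above (tightening), 0 to 12; the screw advances 1.2 mm per rad (7.5 mm a turn). It takes about 0.15 N m to turn free, plus 0.0012 N m per N of clamping force once the pad bears. The screw holds when let go
- pad_face (a point): centre of the underside of the round steel pad (diameter 28 mm) at the screw's lower end, which meets the work; it swivels a little
- pad: the round steel pad; origin on the screw's axis, 6 mm above pad_face. When it bears and the jaw is bound, its force on the work grows by some 15 to 22 N per rad of the handle, and the jaw tilts on a little, to about 0.045 rad. Firmly tight is 30 to 95 N: about half a turn (3 rad) after the jaw was pressed until bound
- thick_blank: loose three-layer wooden blank, 66 x 50 mm and roughly 38 to 46 mm thick (not yet planed to size), 100 g, origin in the centre of its underside. It lies either on the clamp's anvil or on the rest beside the clamp
- thin_blank: loose two-layer wooden blank, 66 x 50 mm and roughly 24 to 32 mm thick (not yet planed to size), 70 g, origin in the centre of its underside. It lies in the other of the two places; the one on the anvil is the one to clamp
- glue: closed white glue bottle, 52 mm wide and 135 mm high, standing loose at the clamp's side: leave alone; origin under its centre
- sander: red hand sanding block, 110 x 62 x 38 mm, loose at the clamp's side: leave alone; origin under its centre
Things that resemble listed ones, but are neither listed nor needed, are in the scene too. What is shaped like the thick_blank but red is not meant.

How it is judged (in metres and radians):
On the way, in this order (a step that is already met when the one before it is completed fails the run):
1. the upper jaw is slid down until its pad bears on the blank and it has tilted and bound (pad force over 2 N, tilt over 0.012 rad) (value of joint jaw_tilt above 0.012 rad and (contact force between pad and thick_blank above 2 N or contact force between pad and thin_blank above 2 N)), for 0.2 s.
2. the screw is tightened: the pad presses the blank with more than 30 N ((contact force between pad and thick_blank above 30 N or contact force between pad and thin_blank above 30 N)), for 0.3 s.
At the end, for the whole second after the job is handed in: the upper jaw is bound (tilt over 0.012 rad), its pad presses the blank on the anvil with 30 to 95 N, both blanks are at rest (under 0.01 m/s) within 8 mm of where they started (value of joint jaw_tilt above 0.012 rad and (contact force between pad and thick_blank between 30 and 95 N or contact force between pad and thin_blank between 30 and 95 N) and distance of each of thick_blank, thin_blank from where it was at the start of the episode below 0.008 m and linear speed of each of thick_blank, thin_blank below 0.01 m/s); the robot touches nothing.
It fails at once if the thumb rest is pressed with more than 35 N (contact force between anything else and thumb_rest above 35 N).
It fails at once if the blank is crushed (more than 120 N at the pad) (contact force between pad and thick_blank above 120 N or contact force between pad and thin_blank above 120 N).
It fails at once if the glue bottle or the sanding block is moved by more than 20 mm, or the bottle tipped (distance of any of glue, sander from where it was at the start of the episode above 0.02 m or angle between glue's own z axis and vertical above 0.5 rad).
It also fails if it takes over 72 s, if anything falls off the work surface, if the arm or the gripper's body presses on something with over 40 N, if the wrist force passes 120 N, or if a joint passes its speed limit or range.

ROBOT

A 7-joint arm with a two-finger parallel gripper is mounted at the origin on the work surface. World frame = base frame: x ahead of the robot, y to its left, z up, the work surface at z = 0. Lengths are in m, angles in degrees, forces in N, time in s.
With the tool pointing down it reaches from about 0.425 to 0.875 m from the base axis. Payload 4.7 kg.
Tool frame: the origin (TCP) lies between the finger pads; the fingertips stand 8 mm ahead of it and the grasp point (between the pads) lies 11 mm behind it (env.tip_extent is the distance from the TCP to the fingertips, in m); z points along the fingers, y is the line along which they close (so a half turn about z gives the same grasp; the last joint's range is limited). The gripper opens to 87 mm and grips with 3 to 60 N. Pads are 19 mm wide; open, the fingers measure 117 mm over their backs; the gripper's body (75 mm by 190 mm) begins 51 mm behind the grasp point.
Start: joints at [77.412, 18.392, -4.016, 83.108, 1.295, 78.541, -3.26], TCP at [0.151, -0.632, 0.231] pointing down, gripper open.
Joint ranges: [-163.93, 163.93], [-17.29, 119.83], [-79.2, 71.16], [3.27, 140.29], [-89.18, 269.18], [5.43, 117.66], [-154.24, 154.24]. Speed limits (degrees/s): [147.25, 147.25, 180, 180, 180, 180, 180].

INTERFACE

Orientations are given as [roll, pitch, yaw] about the fixed x, y, z axes, in that order (R = Rz(yaw) Ry(pitch) Rx(roll)).
In Python, from cell import sensors, vision, workorder, env gives the robot as it stands.
- The arm moves only by the tool drive_tool, never from a script. Its argument "moves" is a list of rows, each an object of numbers: "x", "y", "z": the shift along the tool's x, y, z in mm; "rx", "ry", "rz": the turn, a rotation vector about the tool's x, y, z in rad; "fingers": the closure, from -1 (fully open) to 1 (shut). In form: [{"x": .., "y": .., "z": .., "rx": .., "ry": .., "rz": .., "fingers": ..}, ...]. A call has 1 to 20 rows; each row is the pose to reach, as a shift and turn from the pose commanded when the call began, along the tool's axes at that moment; what a row does not reach only later rows make up. A row lasts 1/8 s, in which the tool goes at most 62.5 mm and 10.7 degrees, less where a joint would pass 70% of its speed; a pose out of reach is approached as far as the arm can. A call with a gripper value outside its range is refused whole. The fingers move at their own pace and stop on an object; "force" is the grip in N (left out, the last holds). Time passes only in rows, so rows that repeat a pose let the fingers close. It gives the time, the measured TCP pose, the force, the opening and the grip force at its end, in the units of the state.
- sensors.get_obs(): the state, without advancing time (a new reading comes with each control period).
- vision.read_camera(name): name is "scene" or "top" or "wrist"; returns a dict with "image" (400x640x3 uint8, red, green, blue), "fx", "fy", "cx", "cy" (pixels), "k1" (the pictures are not rectified: a ray, as slopes to the right and down, at radius r is drawn at 1 + k1 r^2 times it, then the intrinsics apply), "R" (3x3) and "t" (3): a world point X has camera coordinates R X + t. Camera axes: x right, y down, z forward; pixel columns grow to the right and rows downward; lengths in m; the calibration is good to about 2 mm. A picture is of the moment at which its call begins. There is no depth.
- workorder.sign_off(): hands the job in; it is judged then, once.
The state is a dict: "time_s": time; "qpos": joint angles; "joint_velocities": joint speeds; "effort": joint torques, N m; "tool_pos": TCP position; "tool_rot": TCP orientation; "force": force on the tool from outside, world axes, zero at the start; "wrist_torque": the same for the moment, N m; "grip_width": finger opening in m; "grasp_force": force on a finger pad.
Only numpy, scipy, OpenCV 4.12 (cv2) and the standard library are available. Lean on these libraries where they do the work, as an engineer would, in place of code of your own. Each camera call takes 0.05 s, during which the arm holds its last target. There are 200 camera calls.

## Working session

There is one attempt and no reset: what is moved stays moved. The work goes in short steps, Python scripts to look and compute and a tool call to move; the robot and the scene stay as the last step left them, time stands still between calls to the robot, and variables do not carry over. Pictures are saved under pics/ and viewed, at most 10 in all, crops included, and the job is handed in when it is done.

Besides the shell and the picture viewer there is one more tool, called after "Call:" in YAML: its name, and indented under it one key for each argument. drive_tool: Moves the arm, as the interface text tells. Its arguments: {"type":"object","properties":{"moves":{"type":"array"},"force":{"type":"number"}},"required":["moves"]}

```bash
mkdir -p pics; cat > h.py <<'E'
import numpy as np, cv2
from cell import sensors, vision, workorder, env
def snap(n,f):
    c=vision.read_camera(n); cv2.imwrite('pics/'+f,c['image'][:,:,::-1]); np.save('pics/'+f+'.npy',c,allow_pickle=True); return c
def load(f): return np.load('pics/'+f+'.npy',allow_pickle=True).item()
def ray(c,u,v):
    d=np.array([(u-c['cx'])/c['fx'],(v-c['cy'])/c['fy']]); s=d.copy()
    for _ in range(20): s=d/(1+c['k1']*(s@s))
    R=np.array(c['R']);o=-R.T@np.array(c['t']); r=R.T@np.r_[s,1]; return o,r/np.linalg.norm(r)
def plane(c,u,v,z):
    o,r=ray(c,u,v); return o+r*(z-o[2])/r[2]
def tri(*L):
    A=0;b=0
    for c,u,v in L:
        o,r=ray(c,u,v);P=np.eye(3)-np.outer(r,r);A=A+P;b=b+P@o
    x=np.linalg.solve(A,b); return x,[float(np.linalg.norm((np.eye(3)-np.outer(r,r))@(x-o))) for o,r in [ray(*l) for l in L]]
def proj(c,X):
    p=np.array(c['R'])@X+np.array(c['t']);s=p[:2]/p[2];s=s*(1+c['k1']*(s@s));return s*[c['fx'],c['fy']]+[c['cx'],c['cy']]
E
python3 - <<'E'
from h import *
np.set_printoptions(precision=3,suppress=True)
for n in ['scene','top','wrist']:
    c=snap(n,n+'0.png');print(n,c['fx'],c['k1'],-np.array(c['R']).T@c['t'],np.array(c['R'])[2])
print(sensors.get_obs())
a=[load(n+'0.png')['image'][:,:,::-1] for n in ['scene','top']]
cv2.imwrite('pics/both.png',cv2.resize(np.vstack(a),(480,600)))
E
```

```text
scene 379.7772267228399 -0.030139150885843586 [ 0.97  -0.557  0.745] [-0.458  0.629 -0.628]
top 399.31775499432837 -0.06597457305075832 [ 0.426 -0.     1.156] [ 0.15   0.023 -0.988]
wrist 278.0962793289343 -0.020445793991308383 [ 0.219 -0.616  0.385] [-0.253 -0.059 -0.966]
{'time_s': 0.15, 'qpos': array([77.411, 18.429, -4.014, 83.155,  1.293, 78.541, -3.262]), 'joint_velocities': array([ 0.012, -0.153,  0.065, -0.183, -0.117,  0.054,  0.027]), 'effort': array([ -0.   , -49.18 ,  -0.405, -31.288,  -0.064,   0.04 ,   0.   ]), 'tool_pos': array([ 0.15 , -0.632,  0.23 ]), 'tool_rot': array([-179.92 ,    0.004,   13.395]), 'force': array([-0.03 ,  0.323, -0.128]), 'wrist_torque': array([-0.04 ,  0.001, -0.003]), 'grasp_force': 0.0, 'grip_width': 0.0867700926593369}
```

View pics/scene0.png

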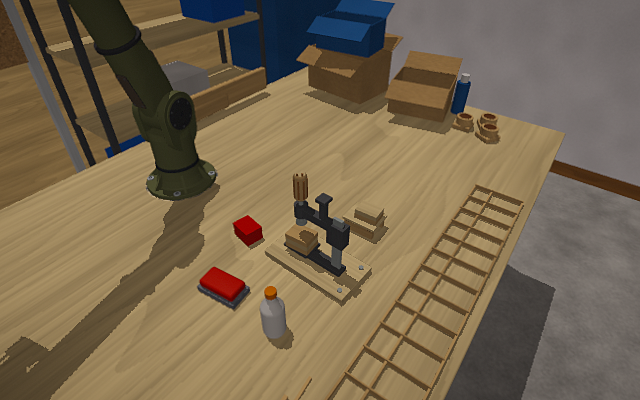

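View pics/top0.png

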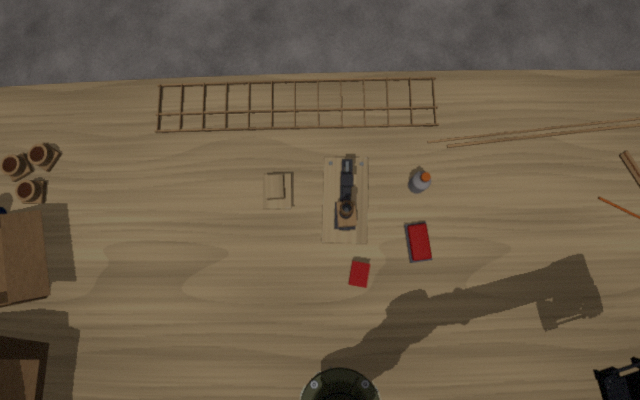

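The scene view shows the handle top at about (300,176), the thumb rest at (324,199) and the bar at (337,225). In the top view the clamp spans rows 155-243 at column 346, and the bottle is at (421,181). I'll enlarge both views next.

```bash
python3 - <<'E'
from h import *
a=load('scene0.png')['image'][160:310,230:390,::-1]; b=load('top0.png')['image'][145:255,250:440,::-1]
A=cv2.resize(a,None,fx=4,fy=4,interpolation=2)[:, :640]; cv2.imwrite('pics/za.png',A)
cv2.imwrite('pics/zb.png',cv2.resize(b,None,fx=4,fy=4,interpolation=2))
E
```

```text
(no output)
```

View pics/za.png

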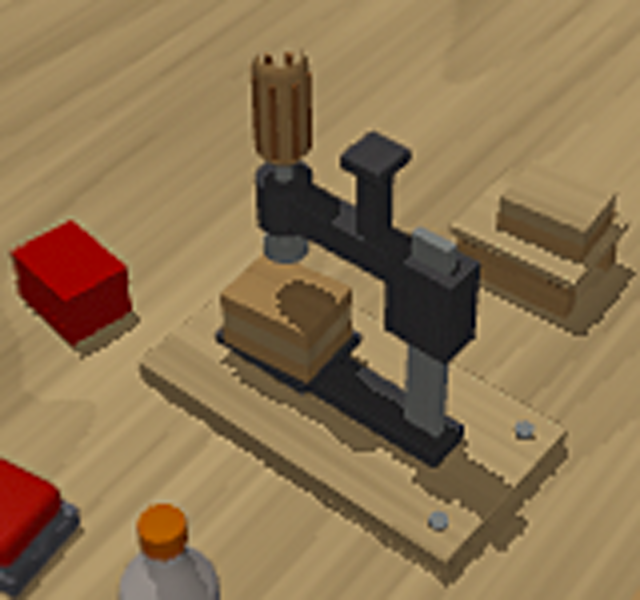

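View pics/zb.png

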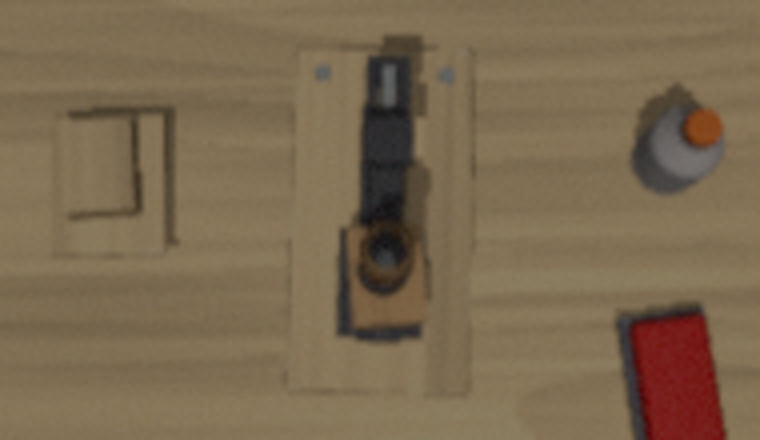

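The zoomed scene view has the thumb cap's centre at (376,150), the handle top at (282,60), the bar top at (435,245) and the blank top below the pad. In the zoomed top view, the cap is at about (387,136) and the handle at about (386,250). The blank on the anvil is the lighter one.

```bash
python3 - <<'E'
from h import *
np.set_printoptions(precision=4,suppress=True)
s=load('scene0.png');t=load('top0.png')
S=lambda x,y:(s,230+(x+.5)/4-.5,160+(y+.5)/4-.5)
T=lambda x,y:(t,250+(x+.5)/4-.5,145+(y+.5)/4-.5)
for n,a,b in [('thumb',S(376,150),T(387,136)),('handle',S(282,60),T(386,248)),('bartop',S(435,243),T(388,86)),('screwA',S(525,429),T(322,72)),('screwB',S(438,520),T(446,74))]:
    print(n,*tri(a,b))
for x,y in [(302,50),(475,50),(470,395),(288,388)]: print('board',plane(*T(x,y),.018))
# blank top corners in scene: left, near, right ; and bottom
for n,a,b in [('nearR',S(300,348),T(426,230)),('nearL',S(221,300),T(420,332))]: print(n,*tri(a,b))
for p in [(350,225),(426,230),(420,328),(348,328)]: print(plane(*T(*p),.07),plane(*T(*p),.08))
E
```

```text
thumb [ 0.5994 -0.0273  0.2283] [0.0012883940255402674, 0.0012883940255401184]
handle [ 0.5305 -0.0238  0.2566] [0.00015603531728160594, 0.00015603531728140488]
bartop [ 0.6403 -0.0291  0.1834] [0.00013982191912384985, 0.0001398219191238113]
screwA [0.6871 0.0137 0.0221] [0.0002781233815865165, 0.0002781233815867009]
screwB [ 0.6834 -0.0765  0.0227] [0.0007495903367924662, 0.0007495903367925927]
board [0.705  0.0283 0.018 ]
board [ 0.7026 -0.098   0.018 ]
board [ 0.4528 -0.0872  0.018 ]
board [0.4596 0.0415 0.018 ]
nearR [ 0.564  -0.0557  0.0749] [0.0004694720176347361, 0.00046947201763475826]
nearL [ 0.4952 -0.0498  0.0705] [0.000935577974851916, 0.0009355779748518337]
[ 0.5686 -0.0043  0.07  ] [ 0.5673 -0.0042  0.08  ]
[ 0.5642 -0.0562  0.07  ] [ 0.563  -0.0557  0.08  ]
[ 0.4973 -0.0505  0.07  ] [ 0.4966 -0.0501  0.08  ]
[ 0.498  -0.0017  0.07  ] [ 0.4974 -0.0017  0.08  ]
```

The clamp axis is found: bar (0.640,-0.029), handle (0.5305,-0.024), thumb rest (0.5985,-0.027), clamp yaw about -2.8°. I'll move above the thumb rest with the fingers closed, turning so the handle can be gripped later.

Call:
drive_tool:
  moves:
    - {"z":-45,"fingers":1}
    - {"z":-90,"x":30,"y":-25,"rz":-0.15,"fingers":1}
    - {"z":-90,"x":70,"y":-60,"rz":-0.3,"fingers":1}
    - {"z":-90,"x":110,"y":-93,"rz":-0.48,"fingers":1}
    - {"z":-90,"x":150,"y":-126,"rz":-0.65,"fingers":1}
    - {"z":-90,"x":190,"y":-160,"rz":-0.82,"fingers":1}
    - {"z":-90,"x":230,"y":-194,"rz":-1.0,"fingers":1}
    - {"z":-90,"x":270,"y":-227,"rz":-1.17,"fingers":1}
    - {"z":-90,"x":310,"y":-261,"rz":-1.35,"fingers":1}
    - {"z":-90,"x":350,"y":-295,"rz":-1.52,"fingers":1}
    - {"z":-90,"x":390,"y":-328,"rz":-1.7,"fingers":1}
    - {"z":-90,"x":430,"y":-362,"rz":-1.87,"fingers":1}
    - {"z":-90,"x":470,"y":-396,"rz":-2.05,"fingers":1}
    - {"z":-90,"x":505,"y":-425,"rz":-2.2,"fingers":1}
    - {"z":-90,"x":540,"y":-455,"rz":-2.38,"fingers":1}
    - {"z":-90,"x":560,"y":-472,"rz":-2.55,"fingers":1}
    - {"z":-90,"x":576,"y":-485,"rz":-2.7,"fingers":1}
    - {"z":-90,"x":576,"y":-485,"rz":-2.859,"fingers":1}
    - {"z":-90,"x":576,"y":-485,"rz":-2.859,"fingers":1}
    - {"z":-90,"x":576,"y":-485,"rz":-2.859,"fingers":1}
  force: 40

```text
invalid input at $.moves[0]: expected keys x, y, z, rx, ry, rz, fingers
```

```bash
python3 - <<'E'
from h import *
np.set_printoptions(precision=4,suppress=True)
print(sensors.get_obs())
s=load('scene0.png')
for z in np.arange(.07,.13,.01): print(z,proj(s,np.array([.5394,-.0346,z])), proj(s,np.array([.5305,-.024,z])))
for z in np.arange(.24,.28,.01): print(z,proj(s,np.array([.5305,-.0238,z])))
for z in np.arange(.21,.24,.01): print(z,proj(s,np.array([.5985,-.0271,z])))
c=snap('wrist','w1.png')
cv2.imwrite('pics/w1z.png',c['image'][:,:,::-1])
E
```

```text
{'time_s': 0.15, 'qpos': array([77.4113, 18.4288, -4.0143, 83.1554,  1.2935, 78.5408, -3.2619]), 'joint_velocities': array([ 0.0122, -0.1529,  0.0648, -0.1833, -0.1165,  0.0542,  0.0273]), 'effort': array([ -0.    , -49.1796,  -0.4046, -31.2877,  -0.064 ,   0.0405,
         0.0001]), 'tool_pos': array([ 0.1505, -0.632 ,  0.2297]), 'tool_rot': array([-179.92  ,    0.0038,   13.3946]), 'force': array([-0.0305,  0.3226, -0.1277]), 'wrist_torque': array([-0.0402,  0.0014, -0.0027]), 'grasp_force': 0.0, 'grip_width': 0.0867700926593369}
0.07 [301.9379 238.8431] [301.7845 234.9664]
0.08 [301.8602 235.9828] [301.7067 232.1123]
0.09 [301.7815 233.0838] [301.628 229.22 ]
0.09999999999999999 [301.7018 230.1453] [301.5482 226.2889]
0.10999999999999999 [301.621  227.1666] [301.4675 223.3181]
0.11999999999999998 [301.5392 224.1468] [301.3857 220.3069]
0.24 [300.3719 180.6688]
0.25 [300.2752 177.0524]
0.26 [300.1772 173.3824]
0.27 [300.0779 169.6577]
0.28 [299.9772 165.8771]
0.21 [323.7794 203.2981]
0.22 [323.8568 199.7885]
0.23 [323.9354 196.2256]
```

View pics/w1z.png

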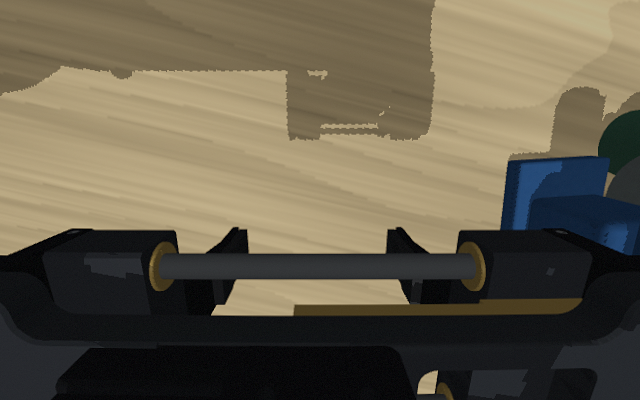

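The move was refused because every key is required, so this wrist view is from the start pose and shows only the fingers and the bare bench. I'll resend with all keys.

Call:
drive_tool:
  moves:
    - {"x":0,"y":0,"z":-45,"rx":0,"ry":0,"rz":0,"fingers":1}
    - {"x":30,"y":-25,"z":-90,"rx":0,"ry":0,"rz":-0.15,"fingers":1}
    - {"x":70,"y":-60,"z":-90,"rx":0,"ry":0,"rz":-0.3,"fingers":1}
    - {"x":110,"y":-93,"z":-90,"rx":0,"ry":0,"rz":-0.48,"fingers":1}
    - {"x":150,"y":-126,"z":-90,"rx":0,"ry":0,"rz":-0.65,"fingers":1}
    - {"x":190,"y":-160,"z":-90,"rx":0,"ry":0,"rz":-0.82,"fingers":1}
    - {"x":230,"y":-194,"z":-90,"rx":0,"ry":0,"rz":-1.0,"fingers":1}
    - {"x":270,"y":-227,"z":-90,"rx":0,"ry":0,"rz":-1.17,"fingers":1}
    - {"x":310,"y":-261,"z":-90,"rx":0,"ry":0,"rz":-1.35,"fingers":1}
    - {"x":350,"y":-295,"z":-90,"rx":0,"ry":0,"rz":-1.52,"fingers":1}
    - {"x":390,"y":-328,"z":-90,"rx":0,"ry":0,"rz":-1.7,"fingers":1}
    - {"x":430,"y":-362,"z":-90,"rx":0,"ry":0,"rz":-1.87,"fingers":1}
    - {"x":470,"y":-396,"z":-90,"rx":0,"ry":0,"rz":-2.05,"fingers":1}
    - {"x":505,"y":-425,"z":-90,"rx":0,"ry":0,"rz":-2.2,"fingers":1}
    - {"x":540,"y":-455,"z":-90,"rx":0,"ry":0,"rz":-2.38,"fingers":1}
    - {"x":560,"y":-472,"z":-90,"rx":0,"ry":0,"rz":-2.55,"fingers":1}
    - {"x":576,"y":-485,"z":-90,"rx":0,"ry":0,"rz":-2.7,"fingers":1}
    - {"x":576,"y":-485,"z":-90,"rx":0,"ry":0,"rz":-2.859,"fingers":1}
    - {"x":576,"y":-485,"z":-90,"rx":0,"ry":0,"rz":-2.859,"fingers":1}
    - {"x":576,"y":-485,"z":-90,"rx":0,"ry":0,"rz":-2.859,"fingers":1}
  force: 40

```text
time_s: 2.7
tool_pos: [0.5984, -0.0276, 0.3204]
tool_rot: [-180.0, -0.0, 177.0]
force: [0.2, -1.1, 0.5]
grip_width: 0.0006
grasp_force: 0.0
```

```bash
python3 - <<'E'
from h import *
np.set_printoptions(precision=4,suppress=True)
print(sensors.get_obs())
c=snap('wrist','w2.png')
E
```

```text
{'time_s': 2.7, 'qpos': array([ 38.0828,  15.6072, -46.9713,  81.1284,  11.3673,  88.1346,
        78.8189]), 'joint_velocities': array([ 0.0967, -0.2691,  0.1811, -0.0704,  0.0232, -0.0478,  0.541 ]), 'effort': array([ -0.1633, -37.843 ,  -6.1538, -31.2087,   0.0199,   0.0789,
         0.0008]), 'tool_pos': array([ 0.5984, -0.0276,  0.3204]), 'tool_rot': array([-179.9783,   -0.0134,  177.0109]), 'force': array([ 0.2194, -1.1053,  0.4506]), 'wrist_torque': array([ 0.1296, -0.069 ,  0.0008]), 'grasp_force': 0.0, 'grip_width': 0.0005689818944426719}
```

View pics/w2.png

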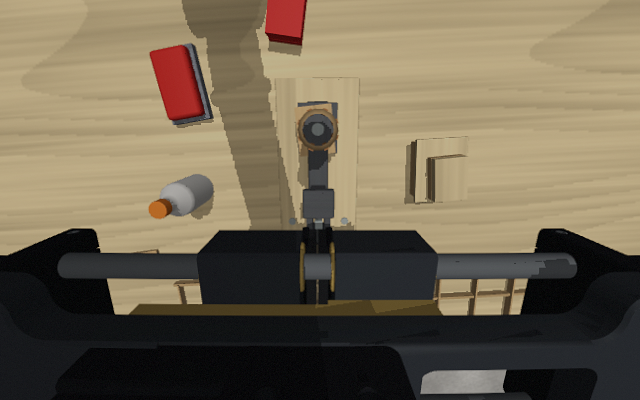

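The wrist view has the handle's top end at (318,130) and the thumb cap at about (318,203), with the fingers clear of everything. I'll cross-check positions from it.

```bash
python3 - <<'E'
from h import *
np.set_printoptions(precision=4,suppress=True)
s=load('scene0.png');t=load('top0.png');w=load('w2.png')
S=lambda x,y:(s,230+(x+.5)/4-.5,160+(y+.5)/4-.5)
T=lambda x,y:(t,250+(x+.5)/4-.5,145+(y+.5)/4-.5)
print(tri(S(376,150),(w,318,203)),tri(S(376,150),T(387,136),(w,318,203)))
print(tri(S(282,60),(w,318,130)),tri(S(282,60),T(386,248),(w,318,130)))
E
```

```text
(array([ 0.5968, -0.0269,  0.2263]), [0.0006594842463259658, 0.0006594842463258442]) (array([ 0.5982, -0.027 ,  0.2271]), [0.0004621165016058334, 0.002460082395003989, 0.0020567704756947556])
(array([ 0.5302, -0.0239,  0.2566]), [0.00012076664124482676, 0.0001207666412448193]) (array([ 0.5303, -0.0239,  0.2566]), [3.498191923095828e-05, 0.0002930347409726953, 0.00027225042722815734])
```

Call:
drive_tool:
  moves:
    - {"x":0,"y":0,"z":25,"rx":0,"ry":0,"rz":0,"fingers":1}
    - {"x":0,"y":0,"z":50,"rx":0,"ry":0,"rz":0,"fingers":1}
    - {"x":0,"y":0,"z":68,"rx":0,"ry":0,"rz":0,"fingers":1}
    - {"x":0,"y":0,"z":78,"rx":0,"ry":0,"rz":0,"fingers":1}
    - {"x":0,"y":0,"z":80,"rx":0,"ry":0,"rz":0,"fingers":1}
    - {"x":0,"y":0,"z":82,"rx":0,"ry":0,"rz":0,"fingers":1}
    - {"x":0,"y":0,"z":84,"rx":0,"ry":0,"rz":0,"fingers":1}
    - {"x":0,"y":0,"z":86,"rx":0,"ry":0,"rz":0,"fingers":1}
    - {"x":0,"y":0,"z":88,"rx":0,"ry":0,"rz":0,"fingers":1}
    - {"x":0,"y":0,"z":90,"rx":0,"ry":0,"rz":0,"fingers":1}
    - {"x":0,"y":0,"z":92,"rx":0,"ry":0,"rz":0,"fingers":1}

```text
time_s: 4.12
tool_pos: [0.5987, -0.0271, 0.2288]
tool_rot: [-180.0, 0.0, 177.2]
force: [-0.7, 0.5, 3.3]
grip_width: 0.0003
grasp_force: 1.7
```

Call:
drive_tool:
  moves:
    - {"x":0,"y":0,"z":2,"rx":0,"ry":0,"rz":0,"fingers":1}
    - {"x":0,"y":0,"z":4,"rx":0,"ry":0,"rz":0,"fingers":1}
    - {"x":0,"y":0,"z":6,"rx":0,"ry":0,"rz":0,"fingers":1}
    - {"x":0,"y":0,"z":8,"rx":0,"ry":0,"rz":0,"fingers":1}
    - {"x":0,"y":0,"z":10,"rx":0,"ry":0,"rz":0,"fingers":1}

```text
time_s: 4.75
tool_pos: [0.5986, -0.0271, 0.2184]
tool_rot: [-180.0, 0.0, 177.2]
force: [-0.3, 0.1, 3.2]
grip_width: 0.0003
grasp_force: 1.6
```

Call:
drive_tool:
  moves:
    - {"x":0,"y":0,"z":2,"rx":0,"ry":0,"rz":0,"fingers":1}
    - {"x":0,"y":0,"z":4,"rx":0,"ry":0,"rz":0,"fingers":1}
    - {"x":0,"y":0,"z":6,"rx":0,"ry":0,"rz":0,"fingers":1}
    - {"x":0,"y":0,"z":8,"rx":0,"ry":0,"rz":0,"fingers":1}
    - {"x":0,"y":0,"z":10,"rx":0,"ry":0,"rz":0,"fingers":1}
    - {"x":0,"y":0,"z":12,"rx":0,"ry":0,"rz":0,"fingers":1}
    - {"x":0,"y":0,"z":14,"rx":0,"ry":0,"rz":0,"fingers":1}
    - {"x":0,"y":0,"z":16,"rx":0,"ry":0,"rz":0,"fingers":1}

```text
time_s: 5.75
tool_pos: [0.5986, -0.0271, 0.2024]
tool_rot: [-180.0, 0.0, 177.2]
force: [-1.2, -0.5, 3.2]
grip_width: 0.0005
grasp_force: 1.8
```

```bash
python3 - <<'E'
from h import *
c=snap('scene','s2.png'); a=c['image'][150:300,200:400,::-1]
cv2.imwrite('pics/s2z.png',cv2.resize(a,None,fx=4,fy=4,interpolation=2))
E
```

```text
(no output)
```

View pics/s2z.png

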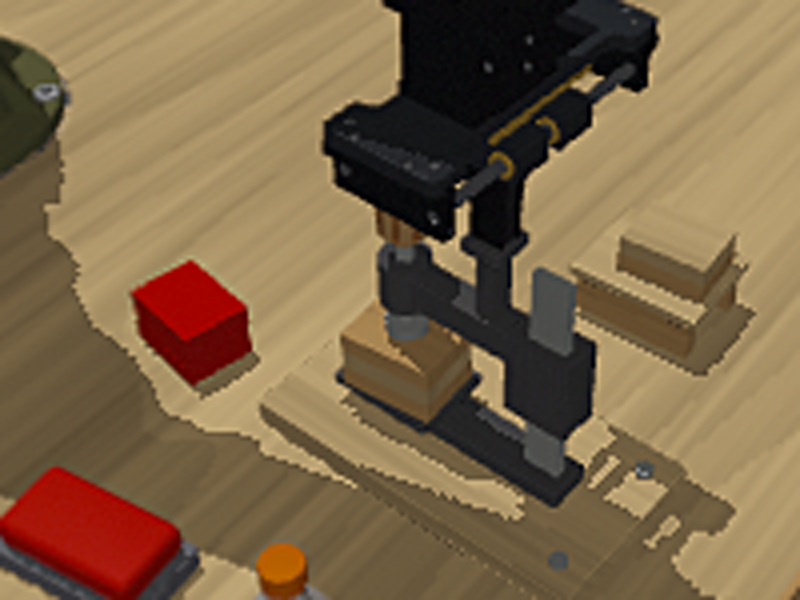

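The pad's lower edge at (408,342) is almost on the blank. From here I'll go in small steps.

Call:
drive_tool:
  moves:
    - {"x":0,"y":0,"z":1,"rx":0,"ry":0,"rz":0,"fingers":1}
    - {"x":0,"y":0,"z":2,"rx":0,"ry":0,"rz":0,"fingers":1}
    - {"x":0,"y":0,"z":3,"rx":0,"ry":0,"rz":0,"fingers":1}

```text
time_s: 6.18
tool_pos: [0.5996, -0.0271, 0.2013]
tool_rot: [-180.0, 0.2, 177.2]
force: [-1.2, 0.6, 10.5]
grip_width: 0.0003
grasp_force: 5.6
```

Call:
drive_tool:
  moves:
    - {"x":0,"y":0,"z":1,"rx":0,"ry":0,"rz":0,"fingers":1}
    - {"x":0,"y":0,"z":2,"rx":0,"ry":0,"rz":0,"fingers":1}

```text
time_s: 6.42
tool_pos: [0.6007, -0.0271, 0.2004]
tool_rot: [-180.0, 0.3, 177.2]
force: [0.7, -1.6, 15.1]
grip_width: 0.0002
grasp_force: 7.3
```

Call:
drive_tool:
  moves:
    - {"x":0,"y":0,"z":1,"rx":0,"ry":0,"rz":0,"fingers":1}
    - {"x":0,"y":0,"z":2,"rx":0,"ry":0,"rz":0,"fingers":1}

```text
time_s: 6.68
tool_pos: [0.6011, -0.0271, 0.2]
tool_rot: [-179.9, 0.4, 177.2]
force: [-2.4, -0.4, 22.5]
grip_width: 0.0005
grasp_force: 11.1
```

The force is 22 N and the jaw is no longer moving, so it is bound. I'll hold briefly, lift off and open the fingers.

Call:
drive_tool:
  moves:
    - {"x":0,"y":0,"z":0,"rx":0,"ry":0,"rz":0,"fingers":1}
    - {"x":0,"y":0,"z":0,"rx":0,"ry":0,"rz":0,"fingers":1}
    - {"x":0,"y":0,"z":-4,"rx":0,"ry":0,"rz":0,"fingers":1}
    - {"x":0,"y":0,"z":-10,"rx":0,"ry":0,"rz":0,"fingers":1}
    - {"x":0,"y":0,"z":-30,"rx":0,"ry":0,"rz":0,"fingers":1}
    - {"x":0,"y":0,"z":-60,"rx":0,"ry":0,"rz":0,"fingers":1}
    - {"x":0,"y":0,"z":-100,"rx":0,"ry":0,"rz":0,"fingers":-1}
    - {"x":0,"y":0,"z":-125,"rx":0,"ry":0,"rz":0,"fingers":-1}
    - {"x":0,"y":0,"z":-125,"rx":0,"ry":0,"rz":0,"fingers":-1}
    - {"x":0,"y":0,"z":-125,"rx":0,"ry":0,"rz":0,"fingers":-1}

```text
time_s: 7.92
tool_pos: [0.5981, -0.0271, 0.3198]
tool_rot: [-180.0, -0.1, 177.2]
force: [-0.4, 0.1, -1.3]
grip_width: 0.0327
grasp_force: 0.0
```

```bash
python3 - <<'E'
from h import *
o=sensors.get_obs();print(o['tool_pos'],o['tool_rot'],o['qpos'])
w=snap('wrist','w3.png');s=snap('scene','s3.png')
a=w['image'][80:230,250:390,::-1];b=s['image'][160:310,255:385,::-1]
f=lambda i:cv2.resize(i,None,fx=3,fy=3,interpolation=2)
cv2.imwrite('pics/ws3.png',np.hstack([f(a),f(b)[:450]]))
E
```

```text
[ 0.59811484 -0.02712589  0.31983031] [-1.79992742e+02 -7.27538510e-02  1.77210222e+02] [ 38.08386262  15.63529559 -47.02130287  81.17822563  11.37177541
  88.13158099  78.961098  ]
```

View pics/ws3.png

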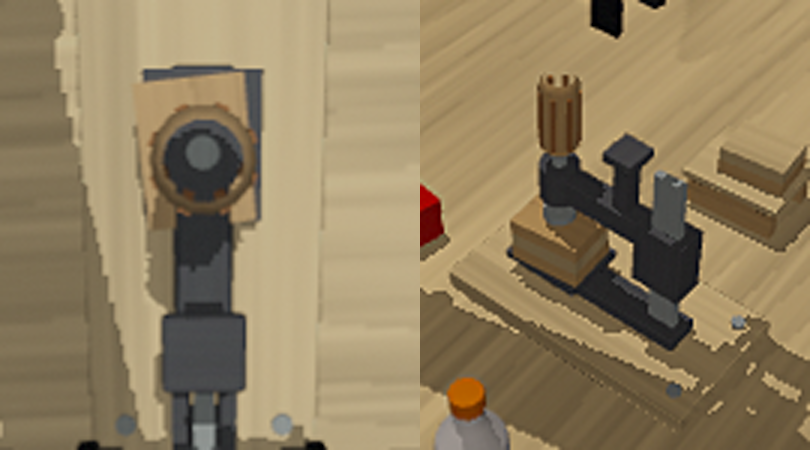

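In the wrist crop, the handle ring's centre is at (204,158), which is full-image (317.8,132.4). In the scene crop, the handle top is at (560,80), which is (301.5,186.5). The pad is on the blank.

```bash
python3 - <<'E'
from h import *
w=load('w3.png');s=load('s3.png')
print(tri((w,317.8,132.4),(s,301.5,186.5)))
print([plane(w,317.8,132.4,z) for z in (.22,.23,.235)])
E
```

```text
(array([ 0.53257364, -0.02363446,  0.22437878]), [0.0005021476775229317, 0.0005021476775228658])
[array([ 0.53228275, -0.02395004,  0.22      ]), array([ 0.53206941, -0.02396772,  0.23      ]), array([ 0.53196273, -0.02397656,  0.235     ])]
```

Call:
drive_tool:
  moves:
    - {"x":25,"y":0,"z":0,"rx":0,"ry":0.03,"rz":0,"fingers":-1}
    - {"x":50,"y":0,"z":0,"rx":0,"ry":0.03,"rz":0,"fingers":-1}
    - {"x":66.5,"y":0,"z":0,"rx":0,"ry":0.03,"rz":0,"fingers":-1}
    - {"x":66.5,"y":0,"z":15,"rx":0,"ry":0.03,"rz":0,"fingers":-1}
    - {"x":66.5,"y":0,"z":35,"rx":0,"ry":0.03,"rz":0,"fingers":-1}
    - {"x":66.5,"y":0,"z":60,"rx":0,"ry":0.03,"rz":0,"fingers":-1}
    - {"x":66.5,"y":0,"z":85,"rx":0,"ry":0.03,"rz":0,"fingers":-1}
    - {"x":66.5,"y":0,"z":105,"rx":0,"ry":0.03,"rz":0,"fingers":-1}
    - {"x":66.5,"y":0,"z":115,"rx":0,"ry":0.03,"rz":0,"fingers":-1}
    - {"x":66.5,"y":0,"z":115,"rx":0,"ry":0.03,"rz":0,"fingers":-1}
    - {"x":66.5,"y":0,"z":115,"rx":0,"ry":0.03,"rz":0,"fingers":-1}

```text
time_s: 9.4
tool_pos: [0.5325, -0.0238, 0.2061]
tool_rot: [-180.0, -1.7, 177.2]
force: [0.4, -0.1, 0.2]
grip_width: 0.0869
grasp_force: 0.0
```

```bash
python3 - <<'E'
from h import *
o=sensors.get_obs();print(o)
E
```

```text
{'time_s': 9.4, 'qpos': array([ 42.57651444,  10.48263319, -47.316778  ,  98.99914781,
         7.72373238,  75.64450229,  80.80465331]), 'joint_velocities': array([ 0.05861777, -0.33411216,  0.03676548, -0.28548278, -0.07532503,
        0.03725421, -0.03182408]), 'effort': array([ 3.79192096e-02, -3.05696476e+01, -3.96599784e+00, -2.97732264e+01,
        1.77607412e-02,  2.44301464e-01, -1.76569331e-03]), 'tool_pos': array([ 0.53253496, -0.02375813,  0.2061086 ]), 'tool_rot': array([-179.99726955,   -1.66545265,  177.21001128]), 'force': array([ 0.42392159, -0.13015855,  0.24583589]), 'wrist_torque': array([ 0.07319327, -0.15911399, -0.03145793]), 'grasp_force': 0.0, 'grip_width': 0.08685184970428475}
```

Call:
drive_tool:
  moves:
    - {"x":0,"y":0,"z":0,"rx":0,"ry":0,"rz":0,"fingers":1}
    - {"x":0,"y":0,"z":0,"rx":0,"ry":0,"rz":0,"fingers":1}
    - {"x":0,"y":0,"z":0,"rx":0,"ry":0,"rz":0,"fingers":1}
    - {"x":0,"y":0,"z":0,"rx":0,"ry":0,"rz":0,"fingers":1}
    - {"x":0,"y":0,"z":0,"rx":0,"ry":0,"rz":0,"fingers":1}
    - {"x":0,"y":0,"z":0,"rx":0,"ry":0,"rz":0,"fingers":1}
    - {"x":0,"y":0,"z":0,"rx":0,"ry":0,"rz":0,"fingers":1}
  force: 40

```text
time_s: 10.28
tool_pos: [0.5321, -0.0237, 0.2055]
tool_rot: [180.0, -1.7, 177.2]
force: [-0.6, 0.1, -0.2]
grip_width: 0.0311
grasp_force: 40.0
```

```bash
python3 - <<'E'
from h import *
o=sensors.get_obs();print(o['force'],o['wrist_torque'],o['grip_width'],o['grasp_force'])
E
```

```text
[-0.5963251   0.06503304 -0.19236415] [ 0.15221885 -0.19337413  0.01035726] 0.031088553701644452 39.9994099047035
```

Call:
drive_tool:
  moves:
    - {"x":0,"y":0,"z":0,"rx":0,"ry":0,"rz":0.125,"fingers":1}
    - {"x":0,"y":0,"z":0,"rx":0,"ry":0,"rz":0.25,"fingers":1}
    - {"x":0,"y":0,"z":0,"rx":0,"ry":0,"rz":0.375,"fingers":1}
    - {"x":0,"y":0,"z":0,"rx":0,"ry":0,"rz":0.5,"fingers":1}
    - {"x":0,"y":0,"z":0,"rx":0,"ry":0,"rz":0.625,"fingers":1}
    - {"x":0,"y":0,"z":0,"rx":0,"ry":0,"rz":0.75,"fingers":1}
    - {"x":0,"y":0,"z":0,"rx":0,"ry":0,"rz":0.875,"fingers":1}
    - {"x":0,"y":0,"z":0,"rx":0,"ry":0,"rz":1.0,"fingers":1}

```text
time_s: 11.28
tool_pos: [0.5326, -0.0233, 0.2055]
tool_rot: [-178.6, -0.9, 119.7]
force: [1.4, 1.2, -2.0]
grip_width: 0.0309
grasp_force: 40.0
```

```bash
python3 - <<'E'
from h import *
o=sensors.get_obs();print(o['tool_pos'],o['tool_rot'],o['force'],o['wrist_torque'],o['grip_width'],o['grasp_force'],o['qpos'])
E
```

```text
[ 0.53261704 -0.02326029  0.20545051] [-178.62875802   -0.92679827  119.71355603] [ 1.396132    1.20230913 -2.02605446] [ 0.21496838 -0.58189315  0.09188391] 0.03091163951070944 39.9987022485584 [ 37.49714906   9.52824594 -41.44574391  99.19340324   6.26469902
  75.36816097  24.40481989]
```

Call:
drive_tool:
  moves:
    - {"x":0,"y":0,"z":0,"rx":0,"ry":0,"rz":0.125,"fingers":1}
    - {"x":0,"y":0,"z":0,"rx":0,"ry":0,"rz":0.25,"fingers":1}
    - {"x":0,"y":0,"z":0,"rx":0,"ry":0,"rz":0.375,"fingers":1}
    - {"x":0,"y":0,"z":0,"rx":0,"ry":0,"rz":0.5,"fingers":1}
    - {"x":0,"y":0,"z":0,"rx":0,"ry":0,"rz":0.625,"fingers":1}
    - {"x":0,"y":0,"z":0,"rx":0,"ry":0,"rz":0.75,"fingers":1}
    - {"x":0,"y":0,"z":0,"rx":0,"ry":0,"rz":0.875,"fingers":1}
    - {"x":0,"y":0,"z":0,"rx":0,"ry":0,"rz":1.0,"fingers":1}

```text
time_s: 12.28
tool_pos: [0.5331, -0.0233, 0.2053]
tool_rot: [-178.5, 0.6, 62.4]
force: [3.1, 0.8, -2.1]
grip_width: 0.0312
grasp_force: 40.0
```

```bash
python3 - <<'E'
from h import *
o=sensors.get_obs();print(o['tool_pos'],o['tool_rot'],o['force'],o['wrist_torque'],o['grip_width'],o['grasp_force'],o['qpos'])
E
```

```text
[ 0.53306651 -0.02331542  0.20534483] [-178.53412546    0.62994162   62.44638214] [ 3.0890527   0.75650346 -2.07368996] [ 0.15955278 -0.86019099  0.16113772] 0.031168025401091728 39.997946955263615 [ 33.02606854   8.84985008 -36.36691309  99.32433161   5.20239968
  75.17670786 -32.05196623]
```

Call:
drive_tool:
  moves:
    - {"x":0,"y":0,"z":0,"rx":0,"ry":0,"rz":0.125,"fingers":1}
    - {"x":0,"y":0,"z":0,"rx":0,"ry":0,"rz":0.25,"fingers":1}
    - {"x":0,"y":0,"z":0,"rx":0,"ry":0,"rz":0.375,"fingers":1}
    - {"x":0,"y":0,"z":0,"rx":0,"ry":0,"rz":0.5,"fingers":1}
    - {"x":0,"y":0,"z":0,"rx":0,"ry":0,"rz":0.625,"fingers":1}
    - {"x":0,"y":0,"z":0,"rx":0,"ry":0,"rz":0.75,"fingers":1}
    - {"x":0,"y":0,"z":0,"rx":0,"ry":0,"rz":0.875,"fingers":1}
    - {"x":0,"y":0,"z":0,"rx":0,"ry":0,"rz":1.0,"fingers":1}
    - {"x":0,"y":0,"z":0,"rx":0,"ry":0,"rz":1.05,"fingers":1}
    - {"x":0,"y":0,"z":0,"rx":0,"ry":0,"rz":1.05,"fingers":1}
    - {"x":0,"y":0,"z":0,"rx":0,"ry":0,"rz":1.05,"fingers":1}

```text
time_s: 13.65
tool_pos: [0.5331, -0.0236, 0.2052]
tool_rot: [-179.8, 1.6, 2.5]
force: [4.7, 0.2, -5.8]
grip_width: 0.0312
grasp_force: 40.0
```

```bash
python3 - <<'E'
from h import *
o=sensors.get_obs();print(o['tool_pos'],o['tool_rot'],o['force'],o['wrist_torque'],o['grip_width'],o['grasp_force'],o['qpos'])
w=snap('wrist','w4.png');s=snap('scene','s4.png')
cv2.imwrite('pics/ws4.png',np.hstack([cv2.resize(w['image'][80:260,220:410,::-1],None,fx=2,fy=2),cv2.resize(s['image'][140:320,235:405,::-1],None,fx=2,fy=2)]))
E
```

```text
[ 0.53311973 -0.02361623  0.20524902] [-179.81908265    1.58088339    2.5285729 ] [ 4.6712621   0.17385452 -5.80738384] [ 0.13220842 -1.40000075  0.05542881] 0.03123758310390708 39.99918853864074 [ 28.80645723   8.3159868  -31.61526725  99.45927442   4.31114994
  75.07077462 -91.24330291]
```

View pics/ws4.png

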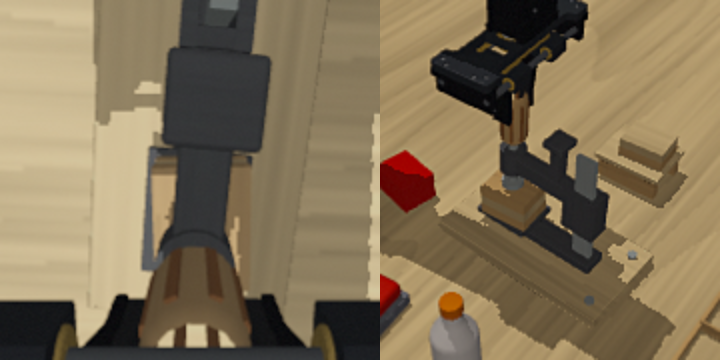

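The handle turned 3.05 rad in a steady grip, and both blanks look unmoved. I'll release and lift straight off.

Call:
drive_tool:
  moves:
    - {"x":0,"y":0,"z":0,"rx":0,"ry":0,"rz":0,"fingers":-1}
    - {"x":0,"y":0,"z":0,"rx":0,"ry":0,"rz":0,"fingers":-1}
    - {"x":0,"y":0,"z":0,"rx":0,"ry":0,"rz":0,"fingers":-1}
    - {"x":0,"y":0,"z":0,"rx":0,"ry":0,"rz":0,"fingers":-1}
    - {"x":0,"y":0,"z":-10,"rx":0,"ry":0,"rz":0,"fingers":-1}
    - {"x":0,"y":0,"z":-30,"rx":0,"ry":0,"rz":0,"fingers":-1}
    - {"x":0,"y":0,"z":-60,"rx":0,"ry":0,"rz":0,"fingers":-1}
    - {"x":0,"y":0,"z":-100,"rx":0,"ry":0,"rz":0,"fingers":-1}
    - {"x":0,"y":0,"z":-115,"rx":0,"ry":0,"rz":0,"fingers":-1}
    - {"x":0,"y":0,"z":-115,"rx":0,"ry":0,"rz":0,"fingers":-1}
    - {"x":0,"y":0,"z":-115,"rx":0,"ry":0,"rz":0,"fingers":-1}

```text
time_s: 15.12
tool_pos: [0.5349, -0.0241, 0.319]
tool_rot: [-179.8, 1.9, 2.5]
force: [1.0, -0.2, -1.8]
grip_width: 0.0872
grasp_force: 0.0
```

```bash
python3 - <<'E'
from h import *
o=sensors.get_obs();print(o['tool_pos'],o['force'],o['grip_width'])
s=snap('scene','s5.png'); r=load('s3.png'); q=load('scene0.png')
f=lambda c:cv2.resize(c['image'][160:300,270:380,::-1],None,fx=3.5,fy=3.5,interpolation=2)
cv2.imwrite('pics/s5z.png',np.hstack([f(r),f(s)]))
# subpixel shift of patches between s3 (bound) and s5 (tightened)
g=lambda c:cv2.cvtColor(c['image'],cv2.COLOR_RGB2GRAY).astype(np.float32)
for n,(x,y,w,h) in dict(handle=(290,182,22,18),thumb=(316,203,18,14),blank=(286,228,34,30),thin=(345,200,44,42)).items():
    print(n,cv2.phaseCorrelate(g(r)[y:y+h,x:x+w],g(s)[y:y+h,x:x+w],cv2.createHanningWindow((w,h),cv2.CV_32F)))
E
```

```text
[ 0.53485658 -0.02408768  0.3190074 ] [ 0.96644084 -0.22899611 -1.80015169] 0.08715264433421696
handle ((-0.13495881358844208, 0.28265139118213156), 0.9166752563582526)
thumb ((0.04333445719378837, 0.6201108164199463), 1.007350202622237)
blank ((-0.18170674249463303, -0.47186878325798887), 1.121116578137433)
thin ((0.5051676336944269, 0.4757394698602049), 0.9996452581440961)
```

View pics/s5z.png

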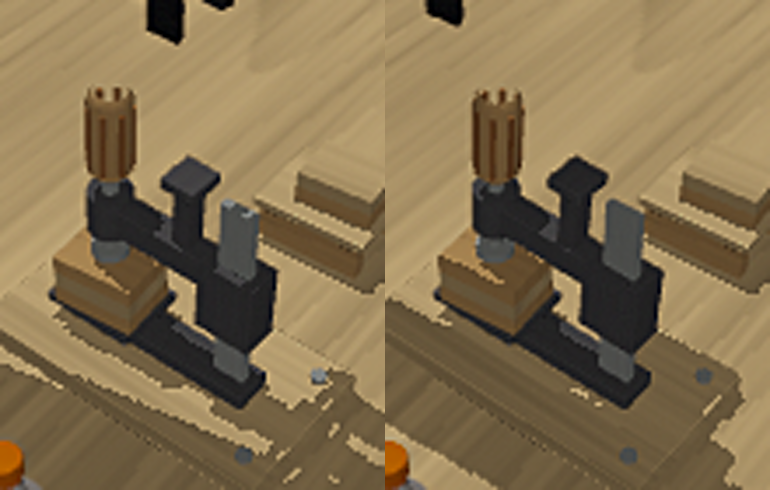

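Compared with before tightening, the thumb cap (190→193) and handle top (110→113) have leaned further toward the bar. That matches the expected extra tilt of about 0.02 rad. Both blanks are in place and the gripper is clear, so I'm handing in.

```bash
python3 -c "
from cell import workorder
print(workorder.sign_off())"
```

```text
the job is handed in; nothing more can be done
None
```

I slid the jaw down until it bound on the blank (about 22 N on the thumb rest) and turned the handle about 3.05 rad clockwise. I then let go and handed the job in at about 15 s; no verdict came back, and the pad force (estimated 46–67 N) was not measured directly.

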